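# Emboss the card, then bring the square pen cup to the front and hold the carousel

### The arm

A 7-joint arm with a two-finger parallel gripper is mounted at the origin on the work surface. World frame = base frame: x ahead of the robot, y to its left, z up, the work surface at z = 0. Lengths are in m, angles in rad, forces in N, time in s.
With the tool pointing down it reaches from about 0.4 to 0.9 m from the base axis. Payload 5.6 kg.
Tool frame: the origin (TCP) lies on the centre line of the jaws, within the pads' length; the fingertips stand 11 mm ahead of it and the grasp point (between the pads) lies 8 mm behind it (env.tcp_to_tips is the distance from the TCP to the fingertips, in m); z points along the fingers, y is the line along which they close (so a half turn about z gives the same grasp; the last joint's range is limited). The gripper opens to 92 mm and grips with 3 to 60 N. Pads are 20 mm wide; open, the fingers measure 128 mm over their backs; the gripper's body (75 mm by 189 mm) begins 69 mm behind the grasp point.
Start: joints at [-1.304, 0.468, -0.012, 1.603, 0.006, 1.071, -0.056], TCP at [0.198, 0.619, 0.226] pointing down, gripper open.
Joint ranges: [-2.53, 2.53], [-0.31, 2.02], [-1.57, 1.55], [0.28, 2.44], [-1.29, 4.43], [0.15, 1.84], [-2.92, 2.92]. Speed limits (rad/s): [2.57, 2.57, 3.14, 3.14, 3.14, 3.14, 3.14].

### API

Orientations are given as [roll, pitch, yaw] about the fixed x, y, z axes, in that order (R = Rz(yaw) Ry(pitch) Rx(roll)).
In Python, from plant import env gives the robot as it stands.
- The arm moves only by the shell command python3 -m crank 'ROWS'. ROWS is JSON, a list of rows, each a list of 7 numbers: the turn, a rotation vector about the world's x, y, z as a fraction of full scale, then the shift along the world's x, y, z as a fraction of full scale, then the opening, from 0 (shut) to 1 (fully open). A call has 1 to 5 rows; each row is the pose to reach, as a shift and turn from the pose commanded when the call began; what a row does not reach only later rows make up. Full scale, the value 1, is 100 mm for a shift and 1.5 rad for a turn. A row lasts 1/12 s, in which the tool goes at most 41.7 mm and 7.16 degrees, less where a joint would pass 70% of its speed; a pose out of reach is approached as far as the arm can. A call with a number of a shift or a turn outside -1 to 1 is refused whole. A call with a gripper value outside its range is refused whole. The fingers move at their own pace and stop on an object; the grip force is fixed at half the most. Time passes only in rows, so rows that repeat a pose let the fingers close. It gives the time, the measured TCP pose, the force, the opening and the grip force at its end, in the units of the state.
- env.get_state(): the state, without advancing time (a new reading comes with each control period).
- env.camera(name): name is "side" or "top" or "wrist"; returns a dict with "pixels" (400x640x3 uint8, red, green, blue), "fx", "fy", "cx", "cy" (pixels), "k1" (the pictures are not rectified: a ray, as slopes to the right and down, at radius r is drawn at 1 + k1 r^2 times it, then the intrinsics apply), "R" (3x3) and "t" (3): a world point X has camera coordinates R X + t. Camera axes: x right, y down, z forward; pixel columns grow to the right and rows downward; lengths in m; the calibration is good to about 2 mm. A picture is of the moment at which its call begins. There is no depth.
- env.finish_job(): hands the job in; it is judged then, once.
The state is a dict: "time_s": time; "joints": joint angles; "qd": joint speeds; "joint_torque": joint torques, N m; "position": TCP position; "tool_rot": TCP orientation; "ft_force": force on the tool from outside, world axes, zero at the start; "moment": the same for the moment, N m; "grip_width": opening from 0.0 (shut) to 1.0 (fully open); "grasp_force": force on a finger pad.
Only numpy, scipy, OpenCV 4.12 (cv2) and the standard library are available. Lean on these libraries where they do the work, as an engineer would, in place of code of your own. Each camera call takes 0.05 s, during which the arm holds its last target. There are 200 camera calls.

### The job

Emboss the card waiting in the desk press: bring its lever down through its full stroke, then ease it slowly back up, never letting it spring up by itself. Then gently turn the pen carousel until its only square cup stands over the tongue that sticks out of the front of the carousel's foot, and hold the carousel still there, so that a pen can be drawn to sign the card. Finish while still holding the carousel firmly with the gripper, and leave the other things on the desk undisturbed.

Things in the scene. Friction and masses are not known exactly. Their poses are not given: they have to be found in the camera images.
- press: desk embosser of dark steel, fixed to the desk; foot 280 x 90 x 18 mm. Origin: centre of the foot's underside. Its -x axis points to the handle end, its +x end carries the hinge.
- press_lever (a joint): the press's lever, rad: 0 raised (slopes 0.40 rad up towards the handle), grows as it is pressed, 0.42 is the bottom stop (nearly level). A spring pushes it up: about 2 N at the handle when raised, 8 N at the bottom. Let go anywhere but in the last 10 mm of its rise, it snaps up too fast; easing it up at under 0.2 m/s at the handle is fine.
- press_grip (a point): centre of the upper face of the lever's black handle pad (75 mm along the lever, 36 wide, 18 thick), 215 mm along the lever and 9 mm above its centre line; moves on an arc about the hinge from about 197 to 110 mm above the desk. Press it from above with closed fingers or pinch it across its width; 70 mm stay free below it.
- press_hinge (a point): the lever's hinge line (level, along the press's y axis), 105 mm above the desk, about 200 mm horizontally from the handle pad.
- caddy_base: the pen carousel's fixed wooden foot: disc 150 mm across, 14 mm high, on the turning axis, with a tongue 24 mm wide and 10 mm high that sticks out along the foot's -x axis (its front) to 130 mm from the axis. Origin: on the turning axis, at the underside; fixed to the desk.
- caddy: turning rack: disc 184 mm across, five white cups (tops 109 mm above the desk) round a thin post with a wooden knob; pens reach 173 mm above the desk. Origin on the turning axis, 16 mm above the desk. The square cup lies along its own -x axis: it faces front when this body's yaw equals the foot's. Turns either way without stops, light friction (0.03 N m); stays where it is left.
- caddy_knob (a point): centre of the round wooden knob on the turning axis, 217 mm above the desk; knob 42 mm across, its straight side 25 mm tall, top 234 mm above the desk. Taken from above, at any yaw.
- square_cup (a point): middle of the upper outer edge of the only square cup (54 x 54 mm; the other four are round, 50 mm across), 87 mm from the turning axis, 109 mm above the desk.
- ink: small round glass ink jar with a black cap, 48 mm across, 55 mm tall; loose bystander, origin at the centre of its underside
- mug: white ceramic mug, 76 mm across, 90 mm tall; loose bystander, origin at the centre of its underside
- paperweight: round glass paperweight, 72 mm across, 42 mm tall; loose bystander, origin at the centre of its underside

How it is judged:
By the outcome, as a careful person would: the job done as asked, in the order asked, and still so for the second after the job is handed in, while the arm keeps its last pose, push and grip.
It also fails if it takes over 72 s, if anything falls off the work surface, if the arm or the gripper's body presses on something with over 40 N, if the wrist force passes 120 N, or if a joint passes its speed limit or range.

## Working session

There is one attempt and no reset: what is moved stays moved. The work goes in short steps, Python scripts to look and compute and a shell command to move; the robot and the scene stay as the last step left them, time stands still between calls to the robot, and variables do not carry over. Pictures are saved under pics/ and viewed, at most 10 in all, crops included, and the job is handed in when it is done.

```bash
mkdir -p pics; cat > h.py <<'E'
import numpy as np, cv2
from plant import env
def cam(n,f=None):
    c=env.camera(n)
    if f: cv2.imwrite('pics/'+f,cv2.cvtColor(c['pixels'],cv2.COLOR_RGB2BGR))
    return c
def ray(c,u,v):
    d=np.array([(u-c['cx'])/c['fx'],(v-c['cy'])/c['fy']]);s=d.copy()
    for _ in range(20): s=d/(1+c['k1']*(s@s))
    R=np.array(c['R']);return -R.T@np.array(c['t']),R.T@np.array([s[0],s[1],1])
def onz(c,u,v,z):
    o,d=ray(c,u,v);return (o+d*(z-o[2])/d[2]).round(4)
def proj(c,X):
    p=np.array(c['R'])@np.array(X)+np.array(c['t']);s=p[:2]/p[2];s=s*(1+c['k1']*(s@s))
    return np.array([c['fx']*s[0]+c['cx'],c['fy']*s[1]+c['cy']]).round(1)
E
python3 - <<'E'
from h import *
import pickle
C={n:cam(n,n+'1.png') for n in('top','side')}
pickle.dump(C,open('c.pkl','wb'))
s=env.get_state()
print({k:np.round(v,3).tolist() for k,v in s.items()})
for n in C: print(n,-np.array(C[n]['R']).T@np.array(C[n]['t']),C[n]['fx'])
E
```

```text
{'time_s': 0.1, 'joints': [-1.304, 0.468, -0.012, 1.604, 0.006, 1.071, -0.056], 'qd': [-0.0, -0.001, -0.003, -0.002, 0.002, 0.0, 0.0], 'joint_torque': [0.001, -52.164, -0.012, -24.436, -0.057, 0.014, 0.0], 'position': [0.198, 0.619, 0.225], 'tool_rot': [-3.14, 0.0, 2.832], 'ft_force': [-0.65, -0.674, -0.789], 'moment': [-0.006, 0.004, 0.019], 'grasp_force': 0.0, 'grip_width': 1.002}
top [ 0.34358356 -0.00237149  1.32801666] 497.04510749239824
side [0.32666661 0.78370776 0.64179358] 503.729312703666
```

View pics/top1.png

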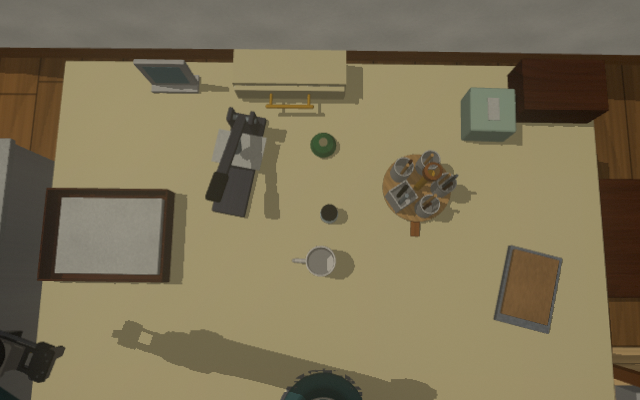

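View pics/side1.png

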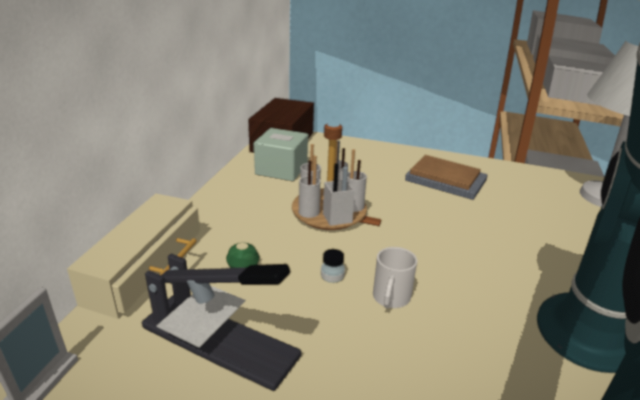

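```bash
python3 - <<'E'
from h import *
import pickle
C=pickle.load(open('c.pkl','rb'));t=C['top']['pixels'];s=C['side']['pixels']
a=cv2.resize(t[95:225,195:295],None,fx=4,fy=4,interpolation=2)
b=cv2.resize(t[140:250,370:470],None,fx=4,fy=4,interpolation=2)
im=np.zeros((520,800,3),np.uint8);im[:520,:400]=a;im[:440,400:]=b
cv2.imwrite('pics/z1.png',im[:,:,::-1])
s=cv2.resize(s[120:400,140:440],None,fx=2.1,fy=2.1,interpolation=2)[:590]
cv2.imwrite('pics/z2.png',s[:,:,::-1])
E
```

```text
(no output)
```

View pics/z1.png

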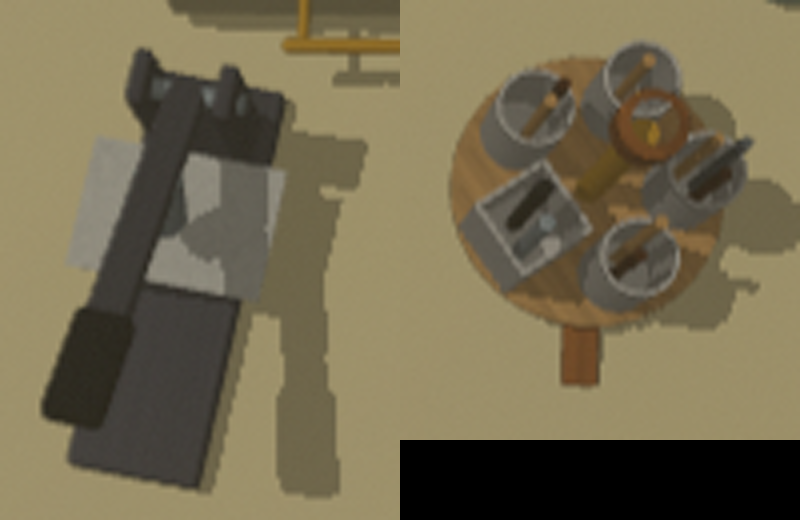

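View pics/z2.png

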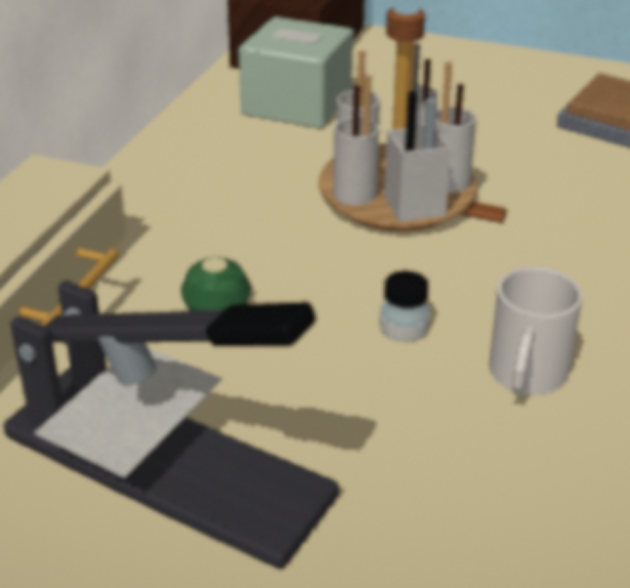

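The top view shows the press's pad at about (217,187), the foot's handle end at (212-244,211-217), the knob at (433,170), the tongue's tip at (415,236) and the square cup's rim centred at (404,194). The side view confirms this.

```bash
python3 - <<'E'
from h import *
import pickle
C=pickle.load(open('c.pkl','rb'));t=C['top']
L=lambda u,v,z:onz(t,195+u/4,95+v/4,z)
R=lambda u,v,z:onz(t,370+(u-400)/4,140+v/4,z)
print('pad corners',[L(*p,z) for p,z in zip([(80,308),(133,318),(100,430),(43,415)],[.183,.183,.212,.212])])
e1,e2=L(68,465,.018),L(198,488,.018);e3=L(285,93,.018)
print('foot',e1,e2,e3); m=(e1+e2)/2; d=e3-e2; print(np.arctan2(d[1],d[0]),np.linalg.norm(d),np.linalg.norm(e1-e2))
ax=R(653,120,.232); print('axis',ax)
tip=(R(562,384,.01)+R(598,386,.01))/2; d=ax-tip;print('tip',tip,np.linalg.norm(d[:2]),np.arctan2(d[1],d[0]))
q=[R(u,v,.109) for u,v in [(543,163),(592,228),(525,278),(476,210)]];c=np.mean(q,0)
d=ax-c;print('sq',c,np.linalg.norm(d[:2]),np.arctan2(d[1],d[0]),[np.linalg.norm(q[i]-q[i-1]) for i in range(4)])
for v in (0,):print('disc centre',R(585,192,.018))
for n,p,z in (('ink',(329,213),.055),('mug',(320,262),.09),('pw',(323,145),.03)):print(n,onz(t,*p,z))
s=C['side'];print('knob side proj',proj(s,ax),'pad', proj(s,L(89,368,.197)))
E
```

```text
pad corners [array([0.5896, 0.2602, 0.183 ]), array([0.5839, 0.2288, 0.183 ]), array([0.5127, 0.2387, 0.212 ]), array([0.5209, 0.2716, 0.212 ])]
foot [0.5183 0.3008 0.018 ] [0.504  0.2138 0.018 ] [0.7775 0.1649 0.018 ]
-0.17692397786361794 0.2778371105522083 0.0881673976025152
axis [ 0.5899 -0.2435  0.232 ]
tip [ 0.45905 -0.23945  0.01   ] 0.13091266172528918 -0.030941593057363142
sq [ 0.553075 -0.19475   0.109   ] 0.06109536091226568 -0.9238579617127477 [np.float64(0.052090786133442056), np.float64(0.050663793778200183), np.float64(0.052820639905249184), np.float64(0.051997788414508556)]
disc centre [ 0.588  -0.2436  0.018 ]
ink [ 0.5126 -0.01    0.055 ]
mug [0.3856 0.0111 0.09  ]
pw [0.7004 0.0081 0.03  ]
knob side proj [333.1 125.5] pad [266.5 269.4]
```

```bash
python3 -m crank '[[0,0,0,0.88,-0.92,0.05,0],[0,0,0,0.88,-0.92,0.05,0],[0,0,0,0.88,-0.92,0.05,0],[0,0,0,0.88,-0.92,0.05,0],[0,0,0,0.88,-0.92,0.05,0]]'
python3 -m crank '[[0,0,0,0.88,-0.92,0.05,0],[0,0,0,0.88,-0.92,0.05,0],[0,0,0,0.88,-0.92,0.05,0],[0,0,0,0.88,-0.92,0.05,0],[0,0,0,0.88,-0.92,0.05,0]]'
python3 -m crank '[[0,0,0,0.88,-0.92,0.05,0],[0,0,0,0.88,-0.92,0.05,0],[0,0,0,0.88,-0.92,0.05,0],[0,0,0,0.88,-0.92,0.05,0],[0,0,0,0.88,-0.92,0.05,0]]'
python3 -m crank '[[0,0,0,0.88,-0.92,0.05,0],[0,0,0,0.88,-0.92,0.05,0],[0,0,0,0.88,-0.92,0.05,0],[0,0,0,0.88,-0.92,0.05,0],[0,0,0,0.88,-0.92,0.05,0]]'
```

```text
time_s: 0.52
position: [0.2892, 0.5247, 0.2307]
tool_rot: [-3.141, 0.001, 2.826]
ft_force: [-0.2, 1.0, -0.9]
grip_width: 0.66
grasp_force: 0.0
time_s: 0.93
position: [0.3756, 0.434, 0.2356]
tool_rot: [-3.142, 0.0, 2.828]
ft_force: [-0.5, 0.6, -0.5]
grip_width: 0.298
grasp_force: 0.0
time_s: 1.35
position: [0.4628, 0.343, 0.2404]
tool_rot: [3.141, -0.0, 2.83]
ft_force: [0.1, 0.6, -0.6]
grip_width: 0.008
grasp_force: 0.0
time_s: 1.77
position: [0.5504, 0.2517, 0.2451]
tool_rot: [3.142, -0.001, 2.831]
ft_force: [-1.2, 0.7, 0.1]
grip_width: 0.008
grasp_force: 0.0
```

```bash
python3 -m crank '[[0,0,0,0.0,0,-0.15,0],[0,0,0,0,0,-0.3,0],[0,0,0,-0.02,0,-0.38,0],[0,0,0,-0.04,0.01,-0.46,0],[0,0,0,-0.06,0.01,-0.54,0]]'
python3 -m crank '[[0,0,0,-0.02,0,-0.08,0],[0,0,0,-0.04,0,-0.16,0],[0,0,0,-0.06,0.01,-0.24,0],[0,0,0,-0.08,0.01,-0.32,0],[0,0,0,-0.09,0.01,-0.4,0]]'
python3 -c "
from h import *
cam('side','s2.png')"
```

```text
time_s: 2.18
position: [0.5428, 0.2552, 0.1915]
tool_rot: [3.14, -0.001, 2.835]
ft_force: [-1.0, 1.3, 3.0]
grip_width: 0.003
grasp_force: 1.8
time_s: 2.6
position: [0.5351, 0.2545, 0.1518]
tool_rot: [3.139, 0.0, 2.832]
ft_force: [-1.9, 4.1, 6.6]
grip_width: 0.011
grasp_force: 3.2
```

View pics/s2.png

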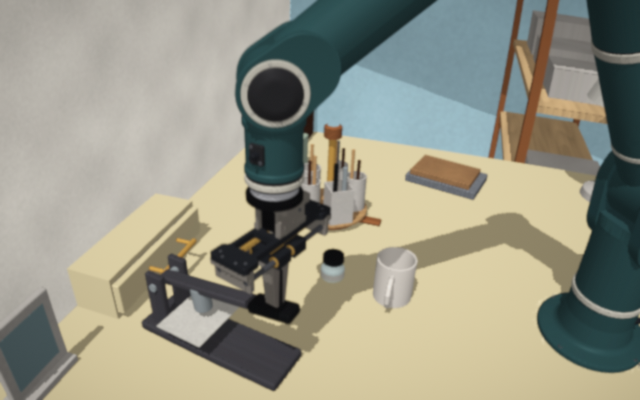

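The closed fingers stand on the middle of the pad at about (275,305), and the lever is following them down. I'll carry on to the bottom stop.

```bash
python3 -m crank '[[0,0,0,-0.01,0,-0.08,0],[0,0,0,-0.02,0,-0.16,0],[0,0,0,-0.03,0,-0.24,0],[0,0,0,-0.03,0,-0.3,0],[0,0,0,-0.03,0,-0.33,0]]'
python3 -m crank '[[0,0,0,0,0,-0.02,0],[0,0,0,0,0,-0.04,0],[0,0,0,0,0,-0.04,0],[0,0,0,0,0,-0.04,0]]'
```

```text
time_s: 3.07
position: [0.5327, 0.2546, 0.1197]
tool_rot: [3.139, 0.001, 2.832]
ft_force: [-5.6, 2.2, 24.3]
grip_width: 0.0
grasp_force: 12.6
time_s: 3.4
position: [0.5327, 0.2546, 0.1191]
tool_rot: [3.138, 0.001, 2.832]
ft_force: [-10.6, -0.6, 32.5]
grip_width: 0.004
grasp_force: 16.0
```

The force rose from 8 to 32 N with no further travel, so the lever is on its stop. Now I ease it up at about 60-70 mm/s.

```bash
python3 -m crank '[[0,0,0,0,0,0.03,0],[0,0,0,0,0,0.07,0],[0,0,0,0.01,0,0.12,0],[0,0,0,0.01,0,0.17,0],[0,0,0,0.02,0,0.22,0]]'
python3 -m crank '[[0,0,0,0.01,0,0.05,0],[0,0,0,0.02,0,0.1,0],[0,0,0,0.03,0,0.15,0],[0,0,0,0.04,0,0.2,0],[0,0,0,0.05,0,0.25,0]]'
python3 -m crank '[[0,0,0,0.01,0,0.05,0],[0,0,0,0.02,0,0.1,0],[0,0,0,0.03,0,0.15,0],[0,0,0,0.05,0,0.2,0],[0,0,0,0.06,0,0.25,0]]'
python3 -m crank '[[0,0,0,0.01,0,0.05,0],[0,0,0,0.02,0,0.1,0],[0,0,0,0.03,0,0.15,0],[0,0,0,0.05,0,0.2,0],[0,0,0,0.06,0,0.25,0]]'
```

```text
time_s: 3.82
position: [0.5337, 0.2543, 0.1375]
tool_rot: [3.14, -0.001, 2.832]
ft_force: [-3.5, 3.0, 6.5]
grip_width: 0.004
grasp_force: 3.1
time_s: 4.23
position: [0.5386, 0.253, 0.1619]
tool_rot: [-3.141, -0.001, 2.832]
ft_force: [-3.0, 0.3, 5.0]
grip_width: 0.003
grasp_force: 2.2
time_s: 4.65
position: [0.5458, 0.2522, 0.1869]
tool_rot: [-3.141, 0.001, 2.831]
ft_force: [0.8, -1.3, 3.3]
grip_width: 0.005
grasp_force: 1.3
time_s: 5.07
position: [0.5514, 0.2531, 0.2119]
tool_rot: [3.142, -0.0, 2.832]
ft_force: [0.7, -0.5, 0.6]
grip_width: 0.006
grasp_force: 0.5
```

```bash
python3 -m crank '[[0,0,0,0,0,0.05,0],[0,0,0,0,0,0.15,0],[0,0,0,0,0,0.4,0],[0,0,0,0,-0.2,0.8,0.5],[0,0,0,0,-0.4,0.8,1]]'
python3 -m crank '[[0,0,0,0.1,-1,0,1],[0,0,0,0.1,-1,0,1],[0,0,0,0.1,-1,0,1],[0,0,0,0.1,-1,0,1]]'
python3 -m crank '[[0,0,0,0.1,-1,0,1],[0,0,0,0.1,-1,0,1],[0,0,0,0.1,-1,0,1],[0,0,0,0.1,-1,0,1]]'
python3 -m crank '[[0,0,0,0.1,-1,0,1],[0,0,0,0.1,-1,0,1],[0,0,0,0.1,-1,0,1],[0,0,0,0.1,-1,0,1]]'
python3 - <<'E'
from h import *
import pickle
s=env.get_state();print(s['position'],s['tool_rot'],s['joints'])
pickle.dump(cam('top','t3.png'),open('t3.pkl','wb'))
E
```

```text
time_s: 5.48
position: [0.553, 0.2157, 0.298]
tool_rot: [3.135, 0.006, 2.835]
ft_force: [1.0, -0.3, 1.2]
grip_width: 0.125
grasp_force: 0.0
time_s: 5.82
position: [0.5615, 0.1073, 0.2925]
tool_rot: [-3.14, 0.001, 2.824]
ft_force: [-0.0, -1.0, 0.4]
grip_width: 0.417
grasp_force: 0.0
time_s: 6.15
position: [0.5712, 0.0087, 0.2921]
tool_rot: [-3.14, 0.001, 2.825]
ft_force: [1.0, -0.1, 0.0]
grip_width: 0.707
grasp_force: 0.0
time_s: 6.48
position: [0.5812, -0.0902, 0.2918]
tool_rot: [-3.14, 0.0, 2.827]
ft_force: [0.0, -0.1, -0.2]
grip_width: 0.991
grasp_force: 0.0
[ 0.58115259 -0.09019682  0.29183592] [-3.14041287e+00  3.63244064e-04  2.82660678e+00] [-0.17524361  0.30424941  0.34095047  1.70475769 -0.10857111  1.15115681
  1.45133405]
```

View pics/t3.png

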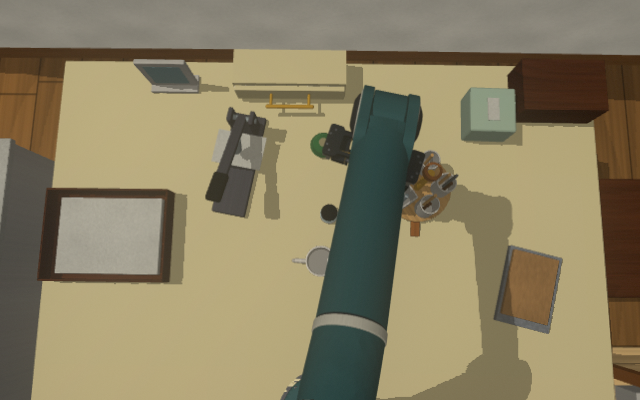

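The lever is raised again, with its pad back at (217,187), and the bystanders are unmoved. I'll go over the knob, turning the tool back by 0.9 rad first to leave wrist range for the carousel's turn.

```bash
python3 -m crank '[[0,0,-0.08,0.04,-0.4,0,1],[0,0,-0.16,0.08,-0.77,0,1],[0,0,-0.24,0.08,-0.77,0,1],[0,0,-0.32,0.08,-0.77,0,1],[0,0,-0.4,0.08,-0.77,0,1]]'
python3 -m crank '[[0,0,-0.08,0,-0.4,0,1],[0,0,-0.16,0,-0.76,0,1],[0,0,-0.2,0,-0.76,0,1],[0,0,-0.2,0,-0.76,0,1]]'
python3 - <<'E'
from h import *
import pickle
s=env.get_state();print(s['position'],s['tool_rot'],s['joints'])
c=cam('wrist','w4.png');print(proj(c,[.589,-.2435,.234]))
pickle.dump(c,open('w4.pkl','wb'))
E
```

```text
time_s: 6.95
position: [0.5899, -0.1606, 0.2912]
tool_rot: [3.141, -0.002, 2.229]
ft_force: [-0.0, 0.5, 0.0]
grip_width: 1.0
grasp_force: 0.0
time_s: 7.28
position: [0.5898, -0.2385, 0.2912]
tool_rot: [-3.141, -0.001, 1.931]
ft_force: [-0.2, -0.3, 0.5]
grip_width: 0.999
grasp_force: 0.0
[ 0.58977181 -0.23854653  0.29120232] [-3.14147046e+00 -1.22273741e-03  1.93064761e+00] [-0.07574958  0.41679974  0.55805052  1.59545324 -0.2331566   1.1972689
  0.88942203]
[311.7 227.9]
```

View pics/w4.png

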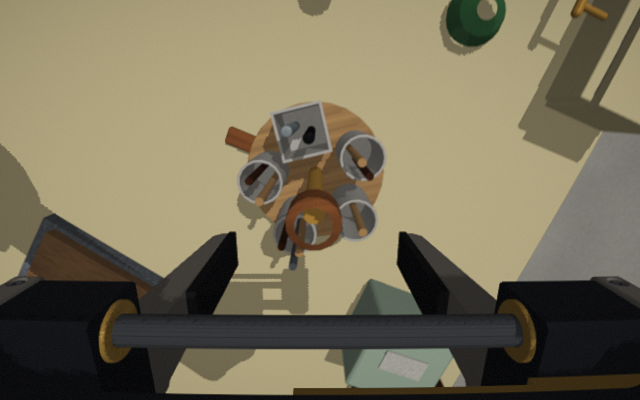

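The wrist view shows the knob at (314,219), the tongue's tip near (229,136) and the square cup's rim centred at (301,131).

```bash
python3 - <<'E'
from h import *
import pickle
c=pickle.load(open('w4.pkl','rb'));print(c['fx'],-np.array(c['R']).T@c['t'])
print('knob',onz(c,314,220,.234),'disc',onz(c,317,168,.02))
q=np.array([onz(c,*p,.109) for p in [(271,114),(323,102),(332,152),(280,163)]]);m=q.mean(0)
for ax in ([.589,-.2435],onz(c,314,220,.234)[:2]):
  d=ax-m[:2];print('sq',m,np.hypot(*d),np.arctan2(d[1],d[0]))
e=(q[3]-q[0]+q[2]-q[1]);print('edge yaw',np.arctan2(e[1],e[0]))
tip=onz(c,229,136,.01);d=np.array([.589,-.2435])-tip[:2];print('tip',tip,np.hypot(*d),np.arctan2(d[1],d[0]))
cv2.imwrite('pics/w4z.png',cv2.resize(c['pixels'][90:260,210:400],None,fx=3,fy=3)[:,:,::-1])
E
```

```text
322.6300043877052 [ 0.56423686 -0.16704605  0.45099208]
knob [ 0.5884 -0.2374  0.234 ] disc [ 0.5902 -0.236   0.02  ]
sq [ 0.556775 -0.1932    0.109   ] 0.05973726328682956 -1.001017848941957
sq [ 0.556775 -0.1932    0.109   ] 0.05434869478653558 -0.9497447448394952
edge yaw -1.0402049291984625
tip [ 0.4643 -0.2385  0.01  ] 0.12480020032035202 -0.040074763984483654
```

View pics/w4z.png

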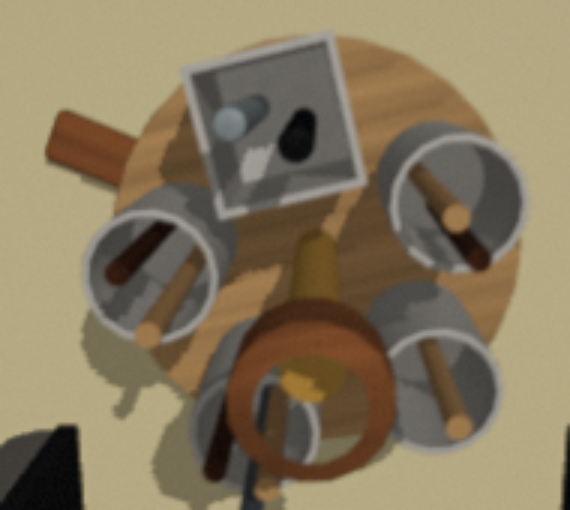

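```bash
cat > m.py <<'E'
from h import *
import pickle
def corners():
    out={}
    C=pickle.load(open('c.pkl','rb'))['top'];W=pickle.load(open('w4.pkl','rb'))
    R=lambda u,v:(370+(u-400)/4,140+v/4);Z=lambda u,v:(210+u/3,90+v/3)
    return [('top',C,[R(*p) for p in[(543,163),(592,228),(525,278),(476,210)]],[R(562,384),R(598,386)]),
            ('wrist',W,[Z(*p) for p in[(185,70),(330,35),(365,183),(220,217)]],[Z(65,110),Z(47,157)])]
for n,c,q,t in corners():
    q=np.array([onz(c,*p,.109) for p in q])[:,:2]; t=np.array([onz(c,*p,.010) for p in t])[:,:2]
    a=[]
    for i in range(4):
        e=q[i]-q[i-1];a.append(np.arctan2(e[1],e[0])%(np.pi/2)-np.pi/2)
    print(n,'edge yaws',np.round(a,3),np.mean(a),'centre',q.mean(0),'tip',t.mean(0))
E
python3 - <<'E'
import m
from h import *
import pickle
s=env.get_state();print(s['position'],s['tool_rot'][2])
c=cam('wrist','w5.png');pickle.dump(c,open('w5.pkl','wb'))
o=pickle.load(open('w4.pkl','rb'));print(cv2.absdiff(c['pixels'],o['pixels']).mean())
print(-np.array(c['R']).T@c['t'])
k=c['pixels'][160:270,260:370].astype(int)
for d in(c,o):
  g=cv2.cvtColor(d['pixels'],cv2.COLOR_RGB2GRAY)
  print(onz(d,314,220,.234))
print(cv2.phaseCorrelate(*[np.float32(cv2.cvtColor(d['pixels'][:230],cv2.COLOR_RGB2GRAY)) for d in (o,c)]))
E
```

```text
top edge yaws [-0.948 -0.94  -0.922 -0.953] -0.9407512024055048 centre [ 0.553075 -0.19475 ] tip [ 0.45905 -0.23945]
wrist edge yaws [-1.004 -0.986 -0.968 -0.98 ] -0.9842707524327055 centre [ 0.55675  -0.192475] tip [ 0.4633 -0.2368]
[ 0.59020713 -0.23675122  0.29106735] 1.9362608245105561
2.9964557291666667
[ 0.56429313 -0.16557352  0.45092552]
[ 0.5889 -0.2355  0.234 ]
[ 0.5884 -0.2374  0.234 ]
((-0.8048034028378765, 1.4981489146749425), 0.9939004118243854)
```

```bash
python3 -m crank '[[0,0,0,-0.01,-0.04,0,1],[0,0,0,-0.01,-0.04,-0.2,1],[0,0,0,-0.01,-0.04,-0.4,1],[0,0,0,-0.01,-0.04,-0.6,1],[0,0,0,-0.01,-0.04,-0.82,1]]'
python3 -m crank '[[0,0,0,0,0,0,0.7],[0,0,0,0,0,0,0.6],[0,0,0,0,0,0,0.5],[0,0,0,0,0,0,0.45],[0,0,0,0,0,0,0.4]]'
python3 -m crank '[[0,0,0,0,0,0,0.4],[0,0,0,0,0,0,0.35],[0,0,0,0,0,0,0.3],[0,0,0,0,0,0,0.2],[0,0,0,0,0,0,0]]'
python3 -m crank '[[0,0,0,0,0,0,0],[0,0,0,0,0,0,0],[0,0,0,0,0,0,0],[0,0,0,0,0,0,0]]'
```

```text
time_s: 7.8
position: [0.5891, -0.2419, 0.2092]
tool_rot: [3.14, -0.0, 1.936]
ft_force: [0.9, 0.0, -0.1]
grip_width: 0.997
grasp_force: 0.0
time_s: 8.22
position: [0.589, -0.2441, 0.2112]
tool_rot: [3.139, 0.001, 1.932]
ft_force: [0.2, -0.2, 0.9]
grip_width: 0.659
grasp_force: 0.0
time_s: 8.63
position: [0.5886, -0.2439, 0.21]
tool_rot: [3.141, 0.0, 1.932]
ft_force: [1.1, -0.1, 2.1]
grip_width: 0.45
grasp_force: 30.0
time_s: 8.97
position: [0.5885, -0.244, 0.21]
tool_rot: [3.141, 0.0, 1.932]
ft_force: [0.7, 0.5, 4.8]
grip_width: 0.443
grasp_force: 30.0
```

```bash
python3 -m crank '[[0,0,0.02,0,0,0,0],[0,0,0.05,0,0,0,0],[0,0,0.08,0,0,0,0],[0,0,0.11,0,0,0,0],[0,0,0.14,0,0,0,0]]'
python3 -m crank '[[0,0,0.03,0,0,0,0],[0,0,0.06,0,0,0,0],[0,0,0.09,0,0,0,0],[0,0,0.12,0,0,0,0],[0,0,0.15,0,0,0,0]]'
python3 -m crank '[[0,0,0.03,0,0,0,0],[0,0,0.06,0,0,0,0],[0,0,0.09,0,0,0,0],[0,0,0.12,0,0,0,0],[0,0,0.15,0,0,0,0]]'
python3 -m crank '[[0,0,0.03,0,0,0,0],[0,0,0.06,0,0,0,0],[0,0,0.09,0,0,0,0],[0,0,0.12,0,0,0,0],[0,0,0.15,0,0,0,0]]'
python3 -m crank '[[0,0,0.01,0,0,0,0],[0,0,0.01,0,0,0,0],[0,0,0.01,0,0,0,0],[0,0,0.01,0,0,0,0]]'
python3 - <<'E'
from h import *
import pickle
c={n:cam(n) for n in('wrist','top')};pickle.dump(c,open('c6.pkl','wb'))
a=cv2.resize(c['wrist']['pixels'][60:260,190:430],None,fx=2.5,fy=2.5);b=cv2.resize(c['top']['pixels'][150:250,370:420],None,fx=4,fy=4)
im=np.zeros((500,800,3),np.uint8);im[:500,:600]=a;im[:400,600:]=b
cv2.imwrite('pics/z6.png',im[:,:,::-1])
print(env.get_state()['joints'])
E
```

```text
time_s: 9.38
position: [0.5886, -0.2439, 0.21]
tool_rot: [3.141, 0.001, 2.144]
ft_force: [1.6, 1.2, 5.6]
grip_width: 0.447
grasp_force: 30.0
time_s: 9.8
position: [0.5887, -0.2438, 0.21]
tool_rot: [3.141, 0.001, 2.369]
ft_force: [1.6, 0.6, 3.9]
grip_width: 0.448
grasp_force: 30.0
time_s: 10.22
position: [0.5888, -0.2437, 0.21]
tool_rot: [3.141, 0.001, 2.594]
ft_force: [1.1, 0.8, 4.0]
grip_width: 0.446
grasp_force: 30.0
time_s: 10.63
position: [0.5889, -0.2436, 0.21]
tool_rot: [3.141, 0.001, 2.819]
ft_force: [1.6, 0.6, 4.7]
grip_width: 0.447
grasp_force: 30.0
time_s: 10.97
position: [0.5889, -0.2436, 0.21]
tool_rot: [3.141, 0.001, 2.831]
ft_force: [1.5, 2.3, 5.1]
grip_width: 0.448
grasp_force: 30.0
[ 0.09849434  0.46761086  0.32780533  1.67005399 -0.17090686  1.03087344
  1.74187763]
```

View pics/z6.png

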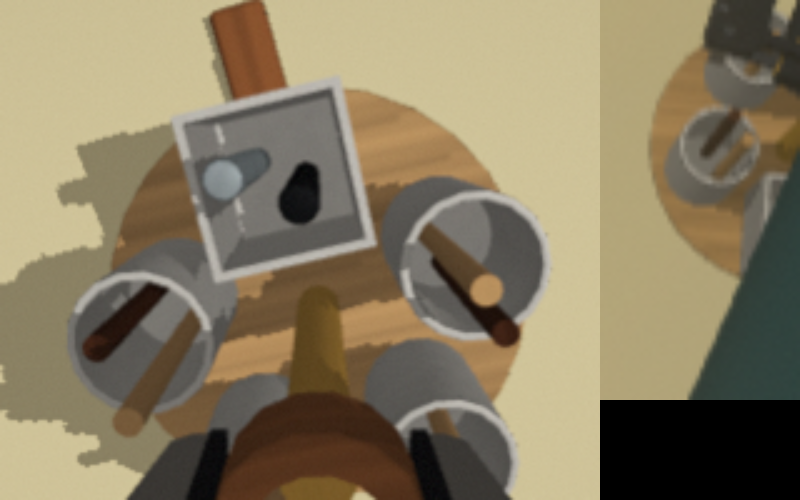

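The square cup's rim, with corners (175,120), (338,80), (374,243) and (217,280) in the crop, stands in line with the tongue at (252,50). Next I measure the remaining angle.

```bash
python3 - <<'E'
from h import *
import pickle
c=pickle.load(open('c6.pkl','rb'))['wrist']
P=lambda u,v,z:onz(c,190+u/2.5,60+v/2.5,z)[:2]
yw=lambda d:(np.arctan2(d[1],d[0])+np.pi/4)%(np.pi/2)-np.pi/4
q=[P(*p,.109) for p in[(175,120),(338,80),(374,243),(217,280)]]
print('cup',[round(yw(q[i]-q[i-1]),3) for i in range(4)],np.mean(q,0))
a,b,d,e=[P(*p,.01) for p in[(218,12),(240,98),(264,2),(286,88)]]
print('tongue',yw(b-a),yw(e-d),'width',np.linalg.norm(a-d),'mid',(a+b+d+e)/4)
ax=np.array([.589,-.2436])
t=(a+b+d+e)/4;m=np.mean(q,0);print(yw(ax-t),yw(ax-m),yw(m-t))
# edges by Hough-free line fit of tongue mask
hsv=cv2.cvtColor(c['pixels'],cv2.COLOR_RGB2HSV);p=c['pixels'].astype(int)
M=((p[...,0]-p[...,2]>60)&(p[...,0]>100)).astype(np.uint8);M[:56]=0;M[97:]=0;M[:,:270]=0;M[:,310:]=0
L=[];Rr=[]
for v in range(64,94):
    w=np.flatnonzero(M[v])
    if len(w)>5: L.append(onz(c,w[0],v,.01)[:2]);Rr.append(onz(c,w[-1]+1,v,.01)[:2])
for s in(L,Rr):
    if len(s)<5: continue
    f=cv2.fitLine(np.float32(s),cv2.DIST_HUBER,0,.001,.001).ravel();print(yw(f[:2]),f[2:],len(s))
E
```

```text
cup [np.float64(-0.087), np.float64(-0.083), np.float64(-0.078), np.float64(-0.078)] [ 0.53015  -0.237175]
tongue -0.07331468810327035 -0.05925259366343216 width 0.019623710148695118 mid [ 0.4797   -0.236125]
-0.06828342795985354 -0.10874517761488434 -0.020809681479267872
-0.06365436 [ 0.47466 -0.24797] 30
-0.021866858 [ 0.48701 -0.22578] 30
```

```bash
python3 -m crank '[[0,0,0.005,0,0,0,0],[0,0,0.01,0,0,0,0],[0,0,0.01,0,0,0,0],[0,0,0.01,0,0,0,0],[0,0,0.01,0,0,0,0]]'
python3 -m crank '[[0,0,0,0,0,0,0],[0,0,0,0,0,0,0],[0,0,0,0,0,0,0],[0,0,0,0,0,0,0]]'
python3 - <<'E'
from h import *
c=cam('wrist');im=cv2.resize(c['pixels'][55:185,235:395],None,fx=4.5,fy=4.5,interpolation=2)
cv2.imwrite('pics/z7.png',im[:,:,::-1])
import pickle;pickle.dump(c,open('w7.pkl','wb'))
E
```

```text
time_s: 11.48
position: [0.5889, -0.2435, 0.21]
tool_rot: [3.141, 0.001, 2.846]
ft_force: [2.0, 2.1, 5.9]
grip_width: 0.446
grasp_force: 30.0
time_s: 11.82
position: [0.5889, -0.2435, 0.21]
tool_rot: [3.141, 0.001, 2.846]
ft_force: [1.1, 1.6, 5.4]
grip_width: 0.444
grasp_force: 30.0
```

View pics/z7.png

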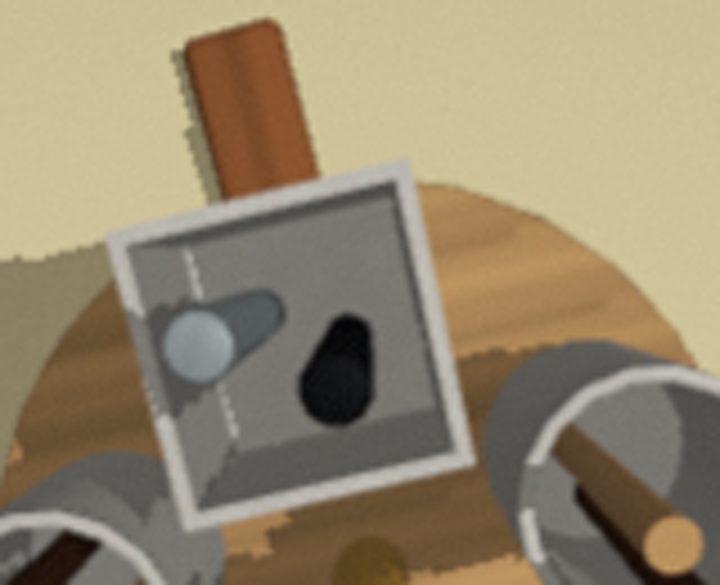

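The tongue's edges run (186,50)→(222,195) and (280,30)→(318,175). The cup's rim corners are (108,235), (408,160), (475,465) and (187,530).

```bash
python3 - <<'E'
from h import *
import pickle
c=pickle.load(open('w7.pkl','rb'))
P=lambda u,v,z:onz(c,235+u/4.5,55+v/4.5,z)[:2]
yw=lambda d:(np.arctan2(d[1],d[0])+np.pi/4)%(np.pi/2)-np.pi/4
q=[P(*p,.109) for p in[(108,235),(408,160),(475,465),(187,530)]]
print('cup',[round(yw(q[i]-q[i-1]),3) for i in range(4)],np.mean(q,0))
a,b,d,e=[P(*p,.01) for p in[(186,50),(222,195),(280,30),(318,175)]]
print('tongue',yw(b-a),yw(e-d),yw(d-a),np.linalg.norm(a-d),(a+b+d+e)/4)
E
```

```text
cup [np.float64(-0.068), np.float64(-0.062), np.float64(-0.063), np.float64(-0.073)] [ 0.5301  -0.23805]
tongue -0.06616832373315651 -0.039136632709054764 -0.10323528917309766 0.022318826134006244 [ 0.47965  -0.237675]
```

```bash
python3 -c "
from plant import env
print(env.finish_job())"
```

```text
the job is handed in; nothing more can be done
None
```

I pressed the card to the bottom stop and eased the lever back up. I then turned the carousel until the square cup stood over the tongue, to within about 0.02 rad by my measurements. I handed the job in with the gripper still holding the knob (30 N); the other items looked unmoved when I last had them in view, before the carousel turn.

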